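Clamp down the lid of a bench pressure filter

ROBOT

A 6-joint arm with a two-finger parallel gripper is mounted at the origin on the work surface. World frame = base frame: x ahead of the robot, y to its left, z up, the work surface at z = 0. Lengths are in mm, angles in rad, forces in N, time in s.
With the tool pointing down it reaches from about 250 to 725 mm from the base axis. Payload 9.7 kg.
Tool frame: the origin (TCP) lies midway between the tips of the shut fingers; the grasp point (between the pads) lies 19 mm behind it; z points along the fingers, y is the line along which they close (so a half turn about z gives the same grasp; the last joint's range is limited). The gripper opens to 85 mm and grips with 20 to 120 N. Pads are 22 mm wide; open, the fingers measure 114 mm over their backs; the gripper's body (76 mm by 85 mm) begins 54 mm behind the grasp point. The pads swing forward as they close: fully open they stand 13 mm farther back than shut.
Start: joints at [1.114, 0.087, 0.176, 1.66, 0, 1.571], TCP at [242.59, 493.606, 231.284] pointing down, gripper open.
Joint ranges: [-3.13, 3.13], [-0.85, 1.81], [-1.15, 1.24], [-2.2, 2.28], [-1.44, 1.52], [-3.14, 3.14]. Speed limits (rad/s): [2.22, 2.22, 2.57, 3.14, 3.14, 3.14].

INTERFACE

Orientations are given as a unit quaternion [w, x, y, z].
In Python, from cell import r gives the robot as it stands.
- The arm moves only by the tool carry_out, never from a script. Its arguments are lists of equal length, an entry for each row: "twist": the turn, a rotation vector about the tool's x, y, z in degrees, a list of three; "dp": the shift along the tool's x, y, z in mm, a list of three; "claw": the closure, from 0 (fully open) to 1 (shut). In form: {"twist": [[ax, ay, az], ...], "dp": [[dx, dy, dz], ...], "claw": [claw, ...]}. A call has 1 to 10 rows; each row is the pose to reach, as a shift and turn from the pose commanded when the call began, along the tool's axes at that moment; what a row does not reach only later rows make up. A row lasts 1/12 s, in which the tool goes at most 41.7 mm and 7.16 degrees, less where a joint would pass 70% of its speed; a pose out of reach is approached as far as the arm can. A call with a gripper value outside its range is refused whole. The fingers move at their own pace and stop on an object; "newtons" is the grip in N (left out, the last holds). Time passes only in rows, so rows that repeat a pose let the fingers close. It gives the time, the measured TCP pose, the force, the opening and the grip force at its end, in the units of the state.
- r.state(): the state, without advancing time (a new reading comes with each control period).
- r.capture(name): name is "scene" or "top" or "wrist"; returns a dict with "pixels" (480x640x3 uint8, red, green, blue), "depth" (480x640 float32, mm along the optical axis (not along the pixel's ray), 0 where there is no reading), "fx", "fy", "cx", "cy" (pixels), "world_to_cam" (4x4, takes a point from world to camera coordinates). Camera axes: x right, y up, looking along -z (the intrinsics and any distortion apply to the point x, -y, -z); pixel columns grow to the right and rows downward; lengths in mm; the calibration is good to about 2 mm. A picture is of the moment at which its call begins.
- r.finish_job(): hands the job in; it is judged then, once.
The state is a dict: "t": time; "q": joint angles; "joint_velocities": joint speeds; "tau": joint torques, N m; "position": TCP position; "tool_rot": TCP orientation; "wrist_force": force on the tool from outside, world axes, zero at the start; "torque": the same for the moment, N m; "width": finger opening in mm; "grasp_force": force on a finger pad.
Only numpy, scipy, OpenCV 4.12 (cv2) and the standard library are available. Lean on these libraries where they do the work, as an engineer would, in place of code of your own. Each camera call takes 0.05 s, during which the arm holds its last target. There are 200 camera calls.

TASK

The lid lies in place on the small steel pressure filter but is not clamped: swing the filter's bridge over it until the bridge is fully home in its hook post, then turn the T-handle clockwise until the rubber foot meets the lid and snug it up by feel. Make it firm so that the gasket seals, but do not overtighten it, and leave the other things on the bench where they are.

Things in the scene. Friction and masses are not known exactly. Their poses are not given: they have to be found in the camera images.
- filter: Steel base (130 x 200 x 14 mm) with two 20 mm posts, fixed to the bench. Origin at its underside's centre, under the pot's middle; z up. Hinge post 65 mm to -y of it, hook post 65 mm to +y, drain cock to -x (the front). The hook is a C open to -x, its top 158 mm high. The bridge bar lies 128 to 148 mm high; when home it runs from the hinge along +y over the pot's middle and through the hook.
- bridge (a joint): Angle of the bridge about the vertical hinge post, rad: 0 = home in the hook (hard stop), positive = swung out towards the front, counterclockwise seen from above. It closes clockwise. Stiff: it stays where it is left and takes 3 to 4 N at its knob to move.
- hinge (a point): Point on the bridge's hinge axis, at the top face of the bridge bar (24 mm wide, 20 mm thick, end to end 172 mm).
- knob (a point): Middle of the upright aluminium knob (20 mm diameter, 32 mm tall, round) on the free end of the bridge, 165 mm from the hinge axis and 100 mm from the screw's axis; its lower end is 7 mm above the bar's top face. It does not turn on the bar; with a slack hold it is led round by its sides.
- bar_centre (a point): Centre of the T-handle: on the vertical axis of the clamping screw, at mid-height of the cross bar, about 57 mm above the bridge bar's top face at first. The screw goes through the bridge 65 mm from the hinge axis and swings with it. The nut boss below (34 mm across) ends 45 mm under this point; the point sinks as the screw is wound down.
- handle: T-handle, screw and foot. Origin on the screw's axis, 77 mm below the cross bar; the x axis runs along the cross bar: 10 mm round, 55 mm either side of the axis, 16 mm balls on its ends; hub 24 mm across, 22 mm tall. Clockwise from above winds it down, 8 mm a turn. It runs free at about 0.08 N m (under 2 N at the bar's end) until the foot meets the lid. It holds by friction when let go.
- screw_end (a point): Lower end of the screw, on its axis. Below it the rubber foot (28 mm across) stands out by 5 to 11 mm, more or less worn, and is 2 to 13 mm over the lid at first. After they meet, the clamping force grows by about 100 N per radian turned and the handle's effort by about 0.008 N m per newton (+-20 %). Snug: 25 to 80 N, best 50 N (0.4 N m, or 8 N pushed at 50 mm from the axis); over 110 N crushes the gasket.
- lid: Flat aluminium lid, 104 mm across and 8 mm thick, with a steel boss 36 mm across and 8 mm tall in the middle, on which the foot presses. Loose, its plug sits inside the pot's rim. Origin at the middle of the flange's underside, 16 mm under the top of the boss; z up.
- pot: Steel pot under the lid, 102 mm across at the rim and 80 mm tall, set into the base, up to 3 mm deeper in some runs than in others (so the lid's height differs). It cannot move. Origin at the centre of its underside.
- gasket: Bystander: spare white silicone ring, 92 mm across, 5 mm thick, flat on the bench.
- spanner: Bystander: steel spanner lying flat on the bench.
- marker: Bystander: blue marker pen, 130 mm long, lying on the bench.
- reagent: Bystander: amber bottle, 66 mm across, 130 mm tall.
- beaker: Bystander: glass beaker, 70 mm across, 85 mm tall.
- jar: Bystander: white plastic jar, 56 mm across, 70 mm tall.
- rack: Bystander: blue tube rack, 90 x 190 mm, 44 mm tall with its tubes.
Not all that is in view belongs to the job. Of the things shaped like the lid, the aluminium one is meant.

How it is judged:
By the outcome, as a careful person would: the job done as asked, in the order asked, and still so for the second after the job is handed in, with the robot touching nothing.
It also fails if it takes over 64 s, if anything falls off the work surface, if the arm or the gripper's body presses on something with over 40 N, if the wrist force passes 120 N, or if a joint passes its speed limit or range.

## Working session

There is one attempt and no reset: what is moved stays moved. The work goes in short steps, Python scripts to look and compute and a tool call to move; the robot and the scene stay as the last step left them, time stands still between calls to the robot, and variables do not carry over. Pictures are saved under pics/ and viewed, at most 10 in all, crops included, and the job is handed in when it is done.

Besides the shell and the picture viewer there is one more tool, called after ">>>" as name(argument=value, ...) on one line, values as JSON. carry_out: Moves the arm, as the interface text tells. Its arguments: {"type":"object","properties":{"twist":{"type":"array"},"dp":{"type":"array"},"claw":{"type":"array"},"newtons":{"type":"number"}},"required":["twist","dp","claw"]}

```bash
mkdir -p pics; ls; python3 - <<'E'
from cell import r
import cv2,numpy as np
for n in("scene","top"):
    c=r.capture(n); cv2.imwrite(f"pics/{n}0.png",c["pixels"][:,:,::-1]); np.savez(f"{n}0.npz",**c)
    print(n,c["fx"],c["cx"],c["cy"],[k for k in c]); print(np.round(c["world_to_cam"],3))
print(r.state())
E
```

```text
pics
scene 459.08303994042114 328.48010274218973 241.204517156251 ['pixels', 'depth', 'fx', 'fy', 'cx', 'cy', 'world_to_cam']
[[ 8.700000e-01  4.930000e-01  7.000000e-03 -4.919180e+02]
 [-3.690000e-01  6.420000e-01  6.720000e-01  1.231780e+02]
 [ 3.260000e-01 -5.870000e-01  7.410000e-01 -1.406623e+03]
 [ 0.000000e+00  0.000000e+00  0.000000e+00  1.000000e+00]]
top 477.92971649386095 324.80208373834256 240.85303488779968 ['pixels', 'depth', 'fx', 'fy', 'cx', 'cy', 'world_to_cam']
[[ 1.200000e-02 -1.000000e+00 -2.300000e-02  4.269000e+00]
 [ 9.970000e-01  1.000000e-02  7.700000e-02 -5.731190e+02]
 [-7.700000e-02 -2.300000e-02  9.970000e-01 -1.116266e+03]
 [ 0.000000e+00  0.000000e+00  0.000000e+00  1.000000e+00]]
{'t': 0.1, 'q': array([ 1.11401690e+00,  8.74021595e-02,  1.75242404e-01,  1.65982083e+00,
       -2.57978312e-05,  1.57075825e+00]), 'joint_velocities': array([ 0.00088215, -0.00060893,  0.00143604,  0.00107993, -0.0018479 ,
       -0.00064047]), 'tau': array([-4.94441701e-04, -5.21558440e+01,  4.65653837e+01,  1.60429557e-02,
       -1.18383127e-05,  2.36495589e-05]), 'position': array([242.49933608, 493.42576444, 230.67047598]), 'tool_rot': array([-1.21510831e-04,  2.26390756e-01,  9.74036383e-01, -5.79671762e-04]), 'wrist_force': array([-0.08116191,  0.2358235 , -0.71662752]), 'torque': array([ 0.02987201, -0.01568344,  0.01671452]), 'grasp_force': 0.0, 'width': 85.64334636441652}
```

View pics/scene0.png

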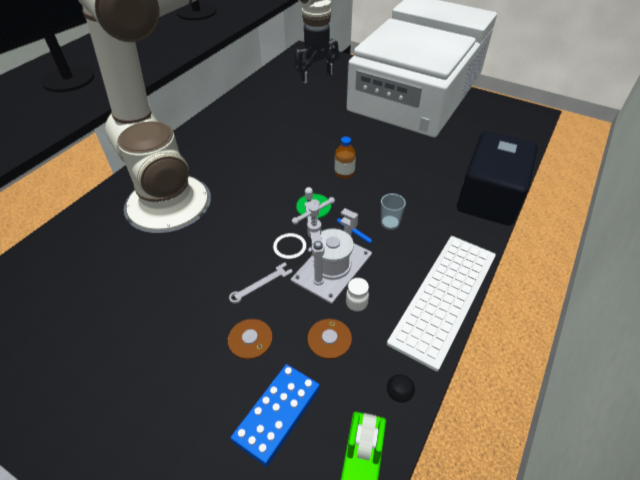

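View pics/top0.png

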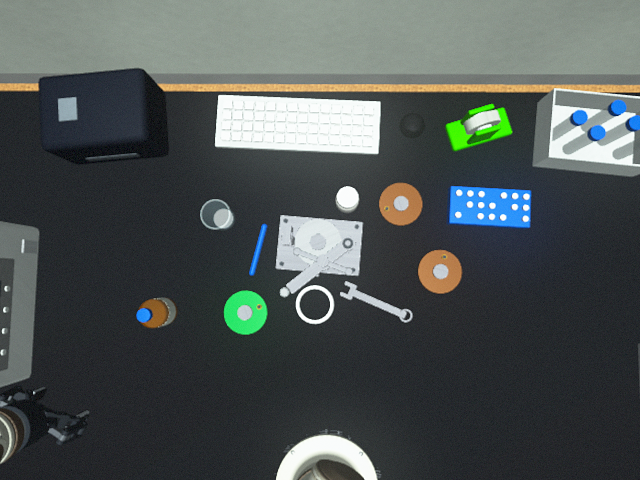

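The filter is at about (320,245) in the top view, with its hinge at (348,243) and knob at (285,292). The lid-like discs are copper (400,203) and (440,271), green (245,312), and aluminium on the pot (318,237). The aluminium one is the lid, already in place. I'll confirm that in a crop and measure.

```bash
cat > h.py <<'E'
import numpy as np,cv2
def pt(c,u,v,z=None,d=None):
    "world point of pixel at height z, or at depth d"
    M=np.linalg.inv(c["world_to_cam"]); ray=np.array([(u-c["cx"])/c["fx"],-(v-c["cy"])/c["fy"],-1.])
    o=M[:3,3]; w=M[:3,:3]@ray
    s=d if d is not None else (z-o[2])/w[2]
    return o+s*w
def cloud(c):
    v,u=np.mgrid[:480,:640]; d=c["depth"]; M=np.linalg.inv(c["world_to_cam"])
    P=np.stack([(u-c["cx"])/c["fx"]*d,-(v-c["cy"])/c["fy"]*d,-d],-1)
    return P@M[:3,:3].T+M[:3,3]
E
python3 - <<'E'
import numpy as np,cv2
from h import *
c=dict(np.load("top0.npz"))
s=dict(np.load("scene0.npz"))
a=cv2.resize(c["pixels"][205:305,265:375],None,fx=5,fy=5,interpolation=cv2.INTER_CUBIC)
b=cv2.resize(s["pixels"][180:305,285:380],(380,500),interpolation=cv2.INTER_CUBIC)
a=a[:,:415] if 0 else cv2.resize(a,(410,373)); a=cv2.copyMakeBorder(a,0,127,0,0,cv2.BORDER_CONSTANT)
cv2.imwrite("pics/crop1.png",np.hstack([a,b])[:,:,::-1])
P=cloud(c)
for u,v in[(348,243),(285,292),(318,260),(318,237),(300,280),(285,220)]:
    print((u,v),np.round(P[v,u],1))
# base corners (z=14)
for u,v in[(280,216),(362,222),(358,276),(276,271)]: print(np.round(pt(c,u,v,z=14),1))
E
```

```text
(348, 243) [558.6 -41.4 156.6]
(285, 292) [455.7  86.  185.6]
(318, 260) [520.2  18.9 214.5]
(318, 237) [574.7  23.4 109.5]
(300, 280) [480.1  58.9 146.6]
(285, 220) [622.6 106.8  18.2]
[632.8 119.5  14. ]
[620.  -78.2  14. ]
[490.5 -69.4  14. ]
[500.2 126.6  14. ]
```

View pics/crop1.png

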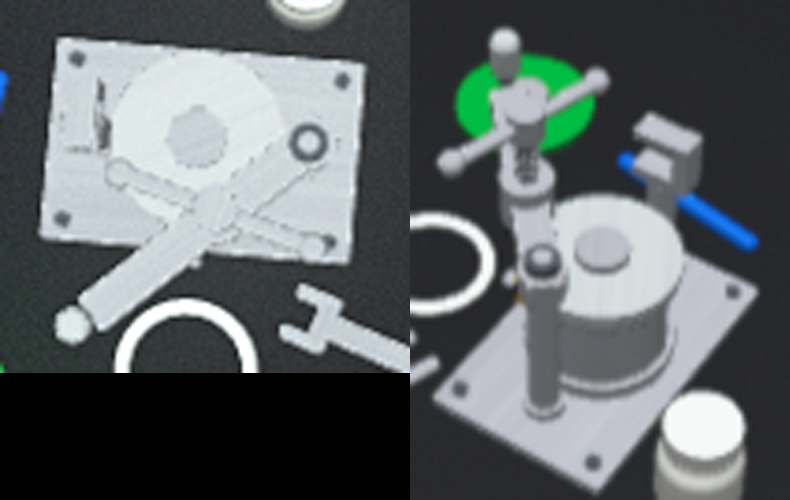

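The crop confirms it: the aluminium lid sits in place on the pot, and the bridge is about 42° out. Next I'll fix the geometry and work out the approach.

```bash
cat >> h.py <<'E'
from scipy.spatial.transform import Rotation as R
def go(st,p,yaw,tiltfree=True):
    "twist(deg), dp to reach TCP p pointing down with tool y at yaw(deg), mod 180"
    q=st["tool_rot"]; A=R.from_quat([q[1],q[2],q[3],q[0]])
    best=None
    for k in(0,180,-180):
        a=np.radians(yaw+k); y=np.array([np.cos(a),np.sin(a),0]); z=np.array([0,0,-1.]); 
        B=R.from_matrix(np.stack([np.cross(y,z),y,z],1)); t=(A.inv()*B).as_rotvec(degrees=True)
        if best is None or np.linalg.norm(t)<np.linalg.norm(best): best=t
    return np.round(best,1),np.round(A.inv().apply(np.array(p)-st["position"]),1)
E
python3 - <<'E'
from h import *
from cell import r
c=dict(np.load("top0.npz")); s=dict(np.load("scene0.npz"))
k1=pt(c,284.3,291.6,z=187); k2=pt(s,308.5,190,z=187); h1=pt(c,347.6,243.4,z=156.6); h2=pt(s,285+132/4,180+258/4,z=157)
print(k1,k2,h1,h2)
for n,C in(("top",c),("sc",s)):
    P=cloud(C); m=(abs(P[...,2]-187)<3)&(np.hypot(P[...,0]-456,P[...,1]-86)<25); print("knob",n,m.sum(),P[m].mean(0))
    m=(abs(P[...,2]-110)<4)&(np.hypot(P[...,0]-566,P[...,1]-24)<45); print("lidboss",n,m.sum(),np.median(P[m],0))
    m=(P[...,2]>195)&(np.hypot(P[...,0]-510,P[...,1]-15)<80); Q=P[m]; u,S,V=np.linalg.svd(Q[:,:2]-Q[:,:2].mean(0)); print("T",n,Q.mean(0),np.degrees(np.arctan2(V[0,1],V[0,0])),Q[:,2].max())
    hub=(P[...,2]>209)&m; print(np.median(P[hub],0),hub.sum())
print(go(r.state(),[456,86,250],38.9),go(r.state(),[456,86,250],-3))
E
```

```text
[456.56091649  87.32538294 187.        ] [460.34853582  79.711872   187.        ] [557.8012425  -40.59785482 156.6       ] [561.24653508 -45.22255423 157.        ]
knob top 47 [457.04199203  88.2376135  185.86513826]
lidboss top 174 [565.74397942  25.47371496 108.60495303]
T top [493.64566186  -9.70609455 931.00023393] 52.7755798363433 1156.9057204760477
[ 485.6344742   -16.2125997  1156.90572048] 1542
knob sc 16 [457.58660315  82.0489091  185.47488983]
lidboss sc 99 [564.9321315   19.42549545 107.60993752]
T sc [520.59213663   1.77014504 209.0319648 ] -110.71860956412276 219.61907572042753
[520.87390249   3.95063177 212.31454854] 145
(array([-0.1,  0. , 24.9]), array([-371.3, -271.5,  -19. ])) (array([-0.1,  0. , 66.8]), array([-371.3, -271.5,  -19. ]))
```

>>> carry_out(twist=[[0,0,25],[0,0,25],[0,0,25],[0,0,25],[0,0,25],[0,0,25],[0,0,25],[0,0,25],[0,0,25],[0,0,25]], dp=[[-371,-271,-19],[-371,-271,-19],[-371,-271,-19],[-371,-271,-19],[-371,-271,-19],[-371,-271,-19],[-371,-271,-19],[-371,-271,-19],[-371,-271,-19],[-371,-271,-19]], claw=[0.4,0.4,0.4,0.4,0.4,0.4,0.4,0.4,0.4,0.4])

```text
t: 0.93
position: [436.3, 122.9, 248.5]
tool_rot: [0.0, 0.432, 0.902, 0.0]
wrist_force: [0.7, 0.4, 0.2]
width: 51.3
grasp_force: 0.0
```

```bash
python3 - <<'E'
from h import *
from cell import r
s=r.state(); print(s["t"],s["position"],s["width"],s["tool_rot"])
print(go(s,[457.5,86,250],38.9),go(s,[457.5,86,161],38.9))
E
```

```text
0.9333 [436.31644501 122.89758133 248.51968057] 51.33283766326122 [2.41105830e-05 4.31840416e-01 9.01950027e-01 5.32433284e-05]
(array([ 0. , -0. , -0.1]), array([-42. ,  -6.6,  -1.5])) (array([ 0. , -0. , -0.1]), array([-42. ,  -6.6,  87.5]))
```

>>> carry_out(twist=[[0,0,0],[0,0,0],[0,0,0]], dp=[[-25,-4,0],[-25,-4,0],[-25,-4,0]], claw=[0.4,0.4,0.4])

```text
t: 1.18
position: [448.8, 101.8, 248.0]
tool_rot: [-0.0, 0.433, 0.901, -0.0]
wrist_force: [-0.7, 0.5, 0.3]
width: 51.7
grasp_force: 0.0
```

```bash
python3 - <<'E'
from h import *
from cell import r
s=r.state(); print(s["t"],s["position"],s["width"])
print(go(s,[457.5,86,250],38.9))
c=r.capture("wrist"); np.savez("w1.npz",**c); cv2.imwrite("pics/w1.png",c["pixels"][:,:,::-1])
P=cloud(c); m=(abs(P[...,2]-186)<5)&(np.hypot(P[...,0]-457,P[...,1]-86)<25); print("knob",m.sum(),P[m].mean(0),P[m].min(0),P[m].max(0))
E
```

```text
1.1833 [448.79184257 101.83423704 248.03445444] 51.66295432372768
(array([-0. , -0. , -0.2]), array([-17.8,  -3.1,  -2. ]))
knob 858 [454.77909911  89.24980537 184.72094786] [446.23801116  79.03321292 181.00731344] [465.20100147  97.81033076 188.10179357]
```

View pics/w1.png

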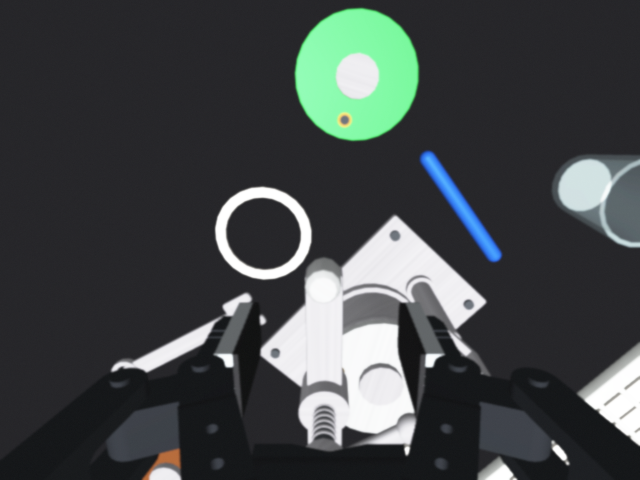

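The wrist view shows the knob at (322,285), between the fingers, at about (456, 88). I'll descend around it and close to a slack hold.

>>> carry_out(twist=[[0,0,0],[0,0,0],[0,0,0],[0,0,0],[0,0,0],[0,0,0],[0,0,0],[0,0,0]], dp=[[-15,-3,30],[-15,-3,60],[-15,-3,87],[-15,-3,87],[-15,-3,87],[-15,-3,87],[-15,-3,87],[-15,-3,87]], claw=[0.4,0.4,0.4,0.4,0.68,0.68,0.68,0.68], newtons=20)

```text
t: 1.9
position: [456.3, 89.9, 163.3]
tool_rot: [0.001, 0.432, 0.902, 0.001]
wrist_force: [-0.3, 0.0, -0.4]
width: 27.2
grasp_force: 0.0
```

```bash
python3 - <<'E'
from h import *
from cell import r
s=r.state(); print(s["t"],s["position"],s["width"],s["grasp_force"],s["wrist_force"])
h=np.array([558.5,-41.5])
c0=s["position"]
q=s["tool_rot"]; A=R.from_quat([q[1],q[2],q[3],q[0]])
for a in np.arange(4,49,4.):
    th=np.radians(128.4-a); p=[*(h+165*np.array([np.cos(th),np.sin(th)])),c0[2]]
    print(a,*go(s,p,128.4-90-a))
E
```

```text
1.9 [456.27729848  89.8842648  163.30452605] 27.20648567642321 0.0 [-0.2521675   0.0204336  -0.44667321]
4.0 [0.1 0.1 4.5] [-1.9 10.   0. ]
8.0 [0.1 0.1 8.5] [-3.2 21.4  0.1]
12.0 [ 0.1  0.1 12.5] [-5.3 32.8  0.1]
16.0 [ 0.1  0.  16.5] [-8.2 43.9  0.1]
20.0 [ 0.1  0.  20.5] [-11.9  54.8   0.1]
24.0 [ 0.1  0.  24.5] [-16.3  65.5   0.2]
28.0 [ 0.1  0.  28.5] [-21.4  75.8   0.2]
32.0 [ 0.1  0.  32.5] [-27.2  85.7   0.2]
36.0 [ 0.1  0.  36.5] [-33.7  95.2   0.3]
40.0 [ 0.1  0.  40.5] [-40.9 104.2   0.3]
44.0 [ 0.1  0.  44.5] [-48.7 112.7   0.3]
48.0 [ 0.2  0.  48.5] [-57.  120.7   0.3]
```

>>> carry_out(twist=[[0,0,4],[0,0,8],[0,0,12],[0,0,16],[0,0,20],[0,0,24],[0,0,28],[0,0,32],[0,0,36],[0,0,36]], dp=[[-2,10,0],[-3,21,0],[-5,33,0],[-8,44,0],[-12,55,0],[-16,65.5,0],[-21.5,76,0],[-27,85.5,0],[-33.5,95,0],[-33.5,95,0]], claw=[0.68,0.68,0.68,0.68,0.68,0.68,0.68,0.68,0.68,0.68])

```text
t: 2.73
position: [552.2, 123.3, 162.0]
tool_rot: [0.0, 0.691, 0.723, 0.001]
wrist_force: [0.1, -0.3, 0.7]
width: 27.5
grasp_force: 0.0
```

```bash
python3 - <<'E'
from h import *
from cell import r
s=r.state(); print(s["t"],s["position"],s["width"],s["wrist_force"])
h=np.array([558.5,-41.5])
for a in (38,40,42,43,44,46):
    th=np.radians(128.4-a); p=[*(h+165*np.array([np.cos(th),np.sin(th)])),s["position"][2]]
    print(a,*go(s,p,128.4-90-a))
E
```

```text
2.7333 [552.17160508 123.25199159 162.03997613] 27.485918433051058 [ 0.12770165 -0.33795892  0.67036494]
38 [ 0.1 -0.   2.3] [0.  5.2 0. ]
40 [ 0.1 -0.   4.3] [-0.3 10.9  0. ]
42 [ 0.1 -0.   6.3] [-0.9 16.7  0. ]
43 [ 0.1 -0.   7.3] [-1.2 19.5  0. ]
44 [ 0.1 -0.   8.3] [-1.6 22.4  0. ]
46 [ 0.1 -0.  10.3] [-2.5 28.1  0. ]
```

>>> carry_out(twist=[[0,0,2],[0,0,3],[0,0,4],[0,0,5],[0,0,6]], dp=[[0,4,0],[0,7,0],[0,10,0],[-0.5,13,0],[-1,15,0]], claw=[0.68,0.68,0.68,0.68,0.68])

```text
t: 3.15
position: [565.8, 122.8, 161.9]
tool_rot: [-0.0, 0.727, 0.687, 0.0]
wrist_force: [-2.9, 1.6, 1.4]
width: 27.5
grasp_force: 1.6
```

```bash
python3 - <<'E'
from h import *
from cell import r
s=r.state(); print(s["position"],s["wrist_force"])
c=r.capture("wrist"); cv2.imwrite("pics/w2.png",c["pixels"][:,:,::-1]); np.savez("w2.npz",**c)
P=cloud(c); m=(abs(P[...,2]-186)<5)&(np.hypot(P[...,0]-566,P[...,1]-123)<25); print("knob",m.sum(),P[m].mean(0),P[m].min(0),P[m].max(0))
E
```

```text
[565.77101853 122.83011742 161.92736243] [-2.86844311  1.6380514   1.40892992]
knob 3502 [563.80632222 127.65160545 185.22565132] [542.445826   110.87588642 181.00513078] [590.41465699 135.82920779 190.99164923]
```

View pics/w2.png

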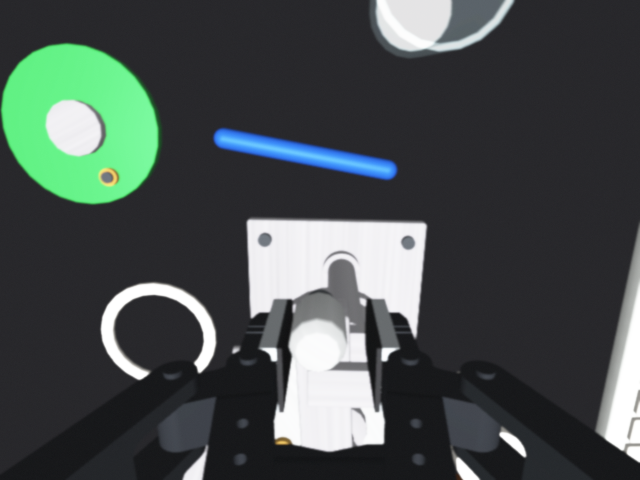

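The knob at (318,345) is touching the rear pad, with a 3 N push, and is still about 4 mm short of home. I'll keep pushing in small steps until the stop answers.

>>> carry_out(twist=[[0,0,0.5],[0,0,1],[0,0,1],[0,0,1]], dp=[[0,1,0],[0,2,0],[0,3,0],[0,4,0]], claw=[0.68,0.68,0.68,0.68])

```text
t: 3.53
position: [569.6, 122.5, 161.6]
tool_rot: [-0.0, 0.732, 0.681, 0.0]
wrist_force: [-3.8, 1.3, 2.9]
width: 27.2
grasp_force: 1.6
```

>>> carry_out(twist=[[0,0,0.5],[0,0,1],[0,0,1]], dp=[[0,1,0],[0,2,0],[0,3,0]], claw=[0.68,0.68,0.68])

```text
t: 3.78
position: [572.7, 122.2, 161.5]
tool_rot: [-0.0, 0.739, 0.674, 0.0]
wrist_force: [-3.6, 2.2, 2.7]
width: 27.5
grasp_force: 1.6
```

>>> carry_out(twist=[[0,0,0],[0,0,0.5],[0,0,0.5]], dp=[[0,1,0],[0,2,0],[0,2,0]], claw=[0.68,0.68,0.68])

```text
t: 4.03
position: [574.9, 122.0, 161.4]
tool_rot: [0.0, 0.741, 0.671, 0.0]
wrist_force: [-2.4, 1.0, 1.3]
width: 27.4
grasp_force: 1.0
```

>>> carry_out(twist=[[0,0,0],[0,0,0.5],[0,0,0.5]], dp=[[0,1,0],[0,2,0],[0,2,0]], claw=[0.68,0.68,0.68])

```text
t: 4.28
position: [575.1, 121.8, 161.3]
tool_rot: [-0.001, 0.744, 0.668, -0.001]
wrist_force: [-11.5, 1.9, 4.9]
width: 27.1
grasp_force: 5.8
```

Firm stop: 11.5 N with no further travel, so the bridge is home. Now I'll back off, open and rise, then look at the handle.

>>> carry_out(twist=[[0,0,0],[0,0,0],[0,0,0],[0,0,0],[0,0,0],[0,0,0],[0,0,0],[0,0,0]], dp=[[0,-5,0],[0,-5,0],[0,-5,0],[0,-5,-40],[0,-5,-80],[-60,-5,-110],[-60,-5,-110],[-60,-5,-110]], claw=[0.5,0.5,0.5,0.4,0.2,0.1,0.1,0.1])

```text
t: 4.95
position: [566.0, 59.6, 275.2]
tool_rot: [0.002, 0.745, 0.667, 0.002]
wrist_force: [0.3, 0.7, 0.0]
width: 76.8
grasp_force: 0.0
```

```bash
python3 - <<'E'
from h import *
from cell import r
s=r.state(); print(s["t"],s["position"],s["q"],s["torque"])
for n in("top","wrist"):
    c=r.capture(n); np.savez(n+"3.npz",**c)
    P=cloud(c)
    if n=="wrist": cv2.imwrite("pics/w3.png",c["pixels"][:,:,::-1])
E
```

```text
4.95 [565.99640492  59.56287135 275.1871197 ] [ 1.05535221e-01  1.50528253e-01  3.31984171e-01  1.74676501e+00
 -1.36931293e-03  1.78645550e+00] [ 0.01730459  0.00140781 -0.01909745]
```

View pics/w3.png

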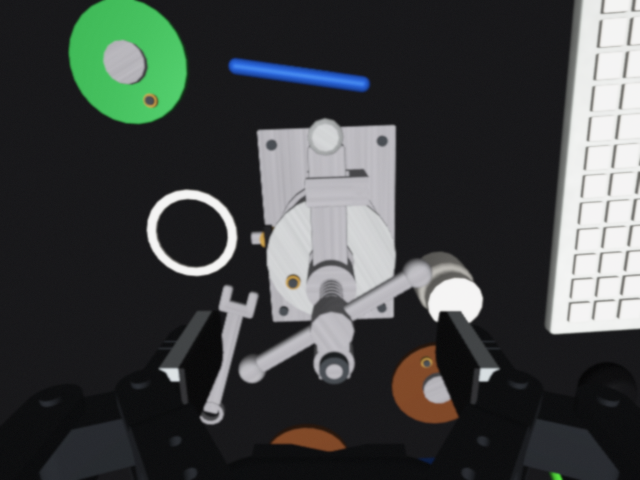

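The bridge bar passes through the hook at (335,190). The T-handle has its balls at (418,271) and (251,369) and its hub at (332,330).

```bash
python3 - <<'E'
from h import *
from cell import r
s=r.state(); c=dict(np.load("wrist3.npz")); P=cloud(c)
a=pt(c,418,271,z=205); b=pt(c,251,369,z=205); print(a,b,(a+b)/2,np.linalg.norm(a-b))
yaw=np.degrees(np.arctan2(*(a-b)[1::-1])); print("bar yaw",yaw)
m=(P[...,2]>195)&(P[...,2]<225)&(np.hypot(P[...,0]-564,P[...,1]-23)<70)
for Q in(P[m],): print(m.sum(),Q.mean(0),np.percentile(Q[:,2],[2,50,98]))
hub=m&(np.hypot(P[...,0]-564,P[...,1]-23)<14); print("hubtop",P[hub].mean(0),np.percentile(P[hub][:,2],[50,90]))
t=dict(np.load("top3.npz")); T=cloud(t); m=(T[...,2]>198)&(T[...,2]<222)&(np.hypot(T[...,0]-564,T[...,1]-23)<70); print("top",m.sum(),T[m].mean(0) if m.any() else 0)
p=(a+b)/2; print(go(s,[p[0],p[1],275],yaw+90), "q6",np.degrees(s["q"][5]))
E
```

```text
[613.72067309  49.4934625  205.        ] [513.70959543  -1.02372689 205.        ] [563.71513426  24.2348678  205.        ] 112.04553574059847
bar yaw 26.799068348245875
5368 [565.48996426  27.36678574 210.67732146] [199.53735267 210.17041784 217.05487415]
hubtop [563.77094055  27.26818485 212.96557696] [215.81642034 216.82564226]
top 199 [540.39136935  11.58418165 211.59647223]
(array([ 0.1, -0.1, 56.9]), array([-37.7,   2.1,  -3.1])) q6 102.52491755210035
```

>>> carry_out(twist=[[0,0,-123],[0,0,-123],[0,0,-123],[0,0,-123],[0,0,-123],[0,0,-123],[0,0,-123],[0,0,-123],[0,0,-123],[0,0,-123]], dp=[[-37,2,0],[-37,2,0],[-37,2,0],[-37,2,0],[-37,2,0],[-37,2,0],[-37,2,0],[-37,2,0],[-37,2,0],[-37,2,0]], claw=[0.3,0.3,0.3,0.3,0.3,0.3,0.3,0.3,0.3,0.3])

```text
t: 5.88
position: [563.3, 26.6, 270.2]
tool_rot: [-0.001, 0.211, 0.977, -0.0]
wrist_force: [0.5, -0.7, 1.1]
width: 59.6
grasp_force: 0.0
```

>>> carry_out(twist=[[0,0,-52],[0,0,-52],[0,0,-52],[0,0,-52],[0,0,-52],[0,0,-52],[0,0,-52],[0,0,-52],[0,0,-52]], dp=[[0,0,0],[0,0,0],[0,0,0],[0,0,0],[0,0,0],[0,0,0],[0,0,0],[0,0,0],[0,0,0]], claw=[0.3,0.3,0.3,0.3,0.3,0.3,0.3,0.3,0.3])

```text
t: 6.63
position: [563.3, 26.5, 270.2]
tool_rot: [-0.001, -0.236, 0.972, 0.0]
wrist_force: [0.0, -0.4, -1.3]
width: 59.9
grasp_force: 0.0
```

```bash
python3 - <<'E'
from h import *
from cell import r
s=r.state(); print(s["t"],s["position"],np.degrees(s["q"][5]),s["width"],s["torque"])
print(go(s,[563.7,24.5,186],26.8+90))
E
```

```text
6.6333 [563.2640306   26.53129789 270.22451222] -24.644120634809433 59.857581143425755 [-0.03215636  0.0550009   0.02680045]
(array([ 0. , -0.1,  0.5]), array([ 0.4, -2.1, 84.2]))
```

>>> carry_out(twist=[[0,0,0.5],[0,0,0.5],[0,0,0.5],[0,0,0.5],[0,0,0.5],[0,0,0.5],[0,0,0.5],[0,0,0.5],[0,0,0.5]], dp=[[0,-2,35],[0,-2,70],[0,-2,84],[0,-2,84],[0,-2,84],[0,-2,84],[0,-2,84],[0,-2,84],[0,-2,84]], claw=[0.3,0.3,0.3,0.3,0.9,0.9,0.9,0.9,0.9], newtons=70)

```text
t: 7.38
position: [564.9, 24.1, 189.4]
tool_rot: [0.002, -0.231, 0.973, -0.0]
wrist_force: [-0.3, 0.7, 6.9]
width: 22.0
grasp_force: 68.3
```

```bash
python3 - <<'E'
from cell import r
s=r.state(); print(s["position"],s["width"],s["grasp_force"],s["wrist_force"],s["torque"])
E
```

```text
[564.86154066  24.12942659 189.39416072] 22.00939953455425 68.28415989875793 [-0.25145424  0.73957274  6.87764322] [ 0.25693281  0.17069747 -0.0443576 ]
```

>>> carry_out(twist=[[0,0,7],[0,0,14],[0,0,21],[0,0,28],[0,0,35],[0,0,42],[0,0,49],[0,0,56],[0,0,63],[0,0,63]], dp=[[0,0,0],[0,0,0],[0,0,0],[0,0,0.5],[0,0,0.5],[0,0,1],[0,0,1],[0,0,1],[0,0,1.5],[0,0,1.5]], claw=[0.9,0.9,0.9,0.9,0.9,0.9,0.9,0.9,0.9,0.9])

```text
t: 8.22
position: [564.7, 23.1, 188.0]
tool_rot: [0.002, 0.316, 0.949, -0.0]
wrist_force: [-0.8, -4.0, 6.8]
width: 22.0
grasp_force: 68.8
```

```bash
cat > st.py <<'E'
from cell import r
import numpy as np
s=r.state(); q=s["tool_rot"]; y=-2*np.degrees(np.arctan2(q[1],q[2]))
print(round(s["t"],2),s["position"].round(1),"q6",np.degrees(s["q"][5]).round(1),"yaw",y.round(1),"w",round(s["width"],1),round(s["grasp_force"],1),"F",s["wrist_force"].round(1),"M",s["torque"].round(3),"tau6",s["tau"][5].round(3))
E
python3 st.py
```

```text
8.22 [564.7  23.1 188. ] q6 39.2 yaw -36.8 w 22.0 68.8 F [-0.8 -4.   6.8] M [-0.842  0.294 -0.131] tau6 2.08
```

>>> carry_out(twist=[[0,0,5],[0,0,10],[0,0,15],[0,0,20],[0,0,25],[0,0,30]], dp=[[0,0,0],[0,0,0],[0,0,0.5],[0,0,0.5],[0,0,0.5],[0,0,0.5]], claw=[0.9,0.9,0.9,0.9,0.9,0.9])

```text
t: 8.72
position: [564.3, 22.9, 187.3]
tool_rot: [0.001, 0.549, 0.836, -0.0]
wrist_force: [-3.2, -4.0, 7.8]
width: 22.3
grasp_force: 68.9
```

```bash
python3 st.py;python3 - <<'E'
from h import *
from cell import r
c=r.capture("wrist"); np.savez("w4.npz",**c); cv2.imwrite("pics/w4.png",c["pixels"][:,:,::-1])
E
```

```text
8.72 [564.3  22.9 187.3] q6 69.0 yaw -66.6 w 22.3 68.9 F [-3.2 -4.   7.8] M [-1.133  0.797  0.05 ] tau6 -1.653
```

View pics/w4.png

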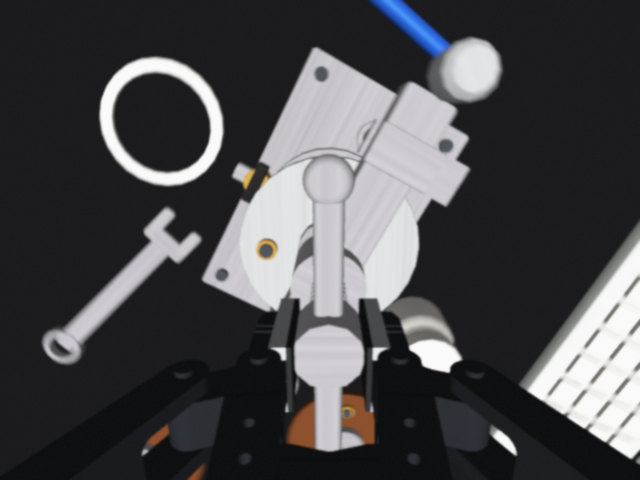

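The bar stays along the fingers' line: the handle turns with the grip, 93° so far. I'll go on in 28° steps (under 50 N each even if the foot meets the lid mid-step), watching the moment.

>>> carry_out(twist=[[0,0,5],[0,0,10],[0,0,15],[0,0,20],[0,0,24],[0,0,28]], dp=[[0,0,0],[0,0,0],[0,0,0.5],[0,0,0.5],[0,0,0.5],[0,0,0.5]], claw=[0.9,0.9,0.9,0.9,0.9,0.9])

```text
t: 9.27
position: [563.9, 22.9, 186.7]
tool_rot: [0.001, 0.735, 0.678, -0.0]
wrist_force: [-4.7, -5.5, 7.5]
width: 22.0
grasp_force: 69.0
```

```bash
python3 st.py
```

```text
9.27 [563.9  22.9 186.7] q6 96.9 yaw -94.6 w 22.0 69.0 F [-4.7 -5.5  7.5] M [-1.083  1.183  0.129] tau6 -1.246
```

>>> carry_out(twist=[[0,0,5],[0,0,10],[0,0,15],[0,0,20],[0,0,24],[0,0,28]], dp=[[0,0,0],[0,0,0],[0,0,0.5],[0,0,0.5],[0,0,0.5],[0,0,0.5]], claw=[0.9,0.9,0.9,0.9,0.9,0.9])

```text
t: 9.77
position: [563.6, 23.0, 186.1]
tool_rot: [0.001, 0.877, 0.481, -0.0]
wrist_force: [-7.5, -4.1, 6.9]
width: 21.8
grasp_force: 68.8
```

```bash
python3 st.py
```

```text
9.77 [563.6  23.  186.1] q6 124.9 yaw -122.6 w 21.8 68.8 F [-7.5 -4.1  6.9] M [-0.875  1.472  0.063] tau6 -1.247
```

>>> carry_out(twist=[[0,0,5],[0,0,10],[0,0,15],[0,0,20],[0,0,24]], dp=[[0,0,0],[-0.5,-0.5,0],[-0.5,-1,0.5],[-0.5,-1,0.5],[-0.5,-1,0.5]], claw=[0.9,0.9,0.9,0.9,0.9])

```text
t: 10.18
position: [563.0, 23.3, 185.6]
tool_rot: [0.001, 0.958, 0.287, 0.0]
wrist_force: [-3.6, -3.4, 5.7]
width: 22.2
grasp_force: 68.7
```

```bash
python3 st.py
```

```text
10.18 [563.   23.3 185.6] q6 149.0 yaw -146.6 w 22.2 68.7 F [-3.6 -3.4  5.7] M [-0.75   0.766  0.041] tau6 -1.008
```

>>> carry_out(twist=[[0,0,5],[0,0,10],[0,0,15],[0,0,20],[0,0,24]], dp=[[0,0,0],[0,0,0],[0,0,0.5],[0,0,0.5],[0,0,0.5]], claw=[0.9,0.9,0.9,0.9,0.9])

```text
t: 10.6
position: [562.9, 23.6, 185.0]
tool_rot: [0.0, 0.997, 0.082, 0.0]
wrist_force: [-3.8, -2.3, 5.8]
width: 22.1
grasp_force: 68.6
```

```bash
python3 st.py
```

```text
10.6 [562.9  23.6 185. ] q6 173.0 yaw -170.6 w 22.1 68.6 F [-3.8 -2.3  5.8] M [-0.403  0.922  0.125] tau6 -1.01
```

No contact after 197°. Regrasp: release, lift, turn back 180°.

>>> carry_out(twist=[[0,0,0],[0,0,0],[0,0,0],[0,0,0],[0,0,0],[0,0,-7],[0,0,-14],[0,0,-21],[0,0,-28],[0,0,-35]], dp=[[0,0,0],[0,0,0],[0,0,0],[0,0,-25],[0,0,-45],[0,0,-45],[0,0,-45],[0,0,-45],[0,0,-45],[0,0,-45]], claw=[0.3,0.3,0.3,0.3,0.3,0.3,0.3,0.3,0.3,0.3])

```text
t: 11.43
position: [563.2, 24.1, 228.5]
tool_rot: [-0.0, 0.923, 0.384, 0.0]
wrist_force: [-0.2, 0.3, 0.2]
width: 59.5
grasp_force: 0.0
```

>>> carry_out(twist=[[0,0,-70],[0,0,-70],[0,0,-70],[0,0,-70],[0,0,-70],[0,0,-70],[0,0,-70],[0,0,-70],[0,0,-70],[0,0,-70]], dp=[[0,0,0],[0,0,0],[0,0,0],[0,0,0],[0,0,0],[0,0,0],[0,0,0],[0,0,0],[0,0,0],[0,0,0]], claw=[0.3,0.3,0.3,0.3,0.3,0.3,0.3,0.3,0.3,0.3])

```text
t: 12.27
position: [563.1, 24.1, 228.5]
tool_rot: [0.0, 0.536, 0.844, 0.0]
wrist_force: [0.4, 0.7, 0.6]
width: 59.8
grasp_force: 0.0
```

>>> carry_out(twist=[[0,0,-70],[0,0,-70],[0,0,-70],[0,0,-70],[0,0,-70],[0,0,-70],[0,0,-70],[0,0,-70],[0,0,-70],[0,0,-70]], dp=[[0,0,0],[0,0,0],[0,0,0],[0,0,0],[0,0,0],[0,0,0],[0,0,0],[0,0,0],[0,0,0],[0,0,0]], claw=[0.3,0.3,0.3,0.3,0.3,0.3,0.3,0.3,0.3,0.3])

```text
t: 13.1
position: [563.2, 24.1, 228.4]
tool_rot: [0.0, -0.045, 0.999, 0.0]
wrist_force: [-0.7, 0.1, -0.8]
width: 59.7
grasp_force: 0.0
```

```bash
python3 st.py; python3 - <<'E'
from h import *
from cell import r
s=r.state(); print(go(s,[563.3,23.3,182],170.6-180 if 0 else (90-80.6)))
c=r.capture("wrist"); np.savez("w5.npz",**c); cv2.imwrite("pics/w5.png",c["pixels"][:,:,::-1])
E
```

```text
13.1 [563.2  24.1 228.4] q6 -2.7 yaw 5.2 w 59.7 0.0 F [-0.7  0.1 -0.8] M [0.039 0.012 0.013] tau6 1.426
(array([ 0. , -0. , 85.8]), array([-0.1, -0.8, 46.4]))
```

View pics/w5.png

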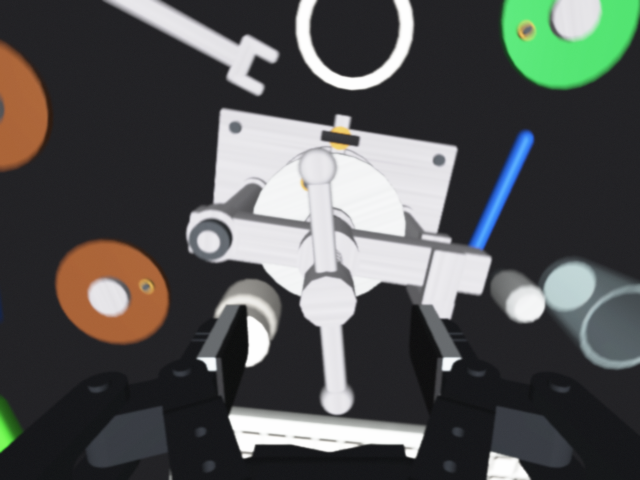

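The hub is at (328,300), centred, and the bar is 4.5° off the fingers' line. I'll correct that, descend and grip again.

>>> carry_out(twist=[[0,0,-4.5],[0,0,-4.5],[0,0,-4.5],[0,0,-4.5],[0,0,-4.5],[0,0,-4.5],[0,0,-4.5],[0,0,-4.5]], dp=[[0,-0.5,10],[0,-0.5,46],[0,-0.5,46],[0,-0.5,46],[0,-0.5,46],[0,-0.5,46],[0,-0.5,46],[0,-0.5,46]], claw=[0.3,0.3,0.3,0.9,0.9,0.9,0.9,0.9])

```text
t: 13.82
position: [563.9, 23.6, 184.9]
tool_rot: [0.002, -0.08, 0.997, 0.0]
wrist_force: [-1.4, 1.1, 6.6]
width: 21.9
grasp_force: 68.3
```

```bash
python3 st.py
```

```text
13.82 [563.9  23.6 184.9] q6 -6.8 yaw 9.2 w 21.9 68.3 F [-1.4  1.1  6.6] M [ 0.115  0.199 -0.066] tau6 -0.015
```

>>> carry_out(twist=[[0,0,5],[0,0,10],[0,0,15],[0,0,20],[0,0,24],[0,0,28]], dp=[[0,0,0],[0,0,0],[0,0,0.5],[0,0,0.5],[0,0,0.5],[0,0,0.5]], claw=[0.9,0.9,0.9,0.9,0.9,0.9])

```text
t: 14.32
position: [563.9, 23.5, 184.3]
tool_rot: [0.002, 0.165, 0.986, 0.0]
wrist_force: [-0.2, -0.3, 5.6]
width: 22.0
grasp_force: 68.3
```

```bash
python3 st.py
```

```text
14.32 [563.9  23.5 184.3] q6 21.4 yaw -19.0 w 22.0 68.3 F [-0.2 -0.3  5.6] M [-0.072  0.165 -0.003] tau6 -1.249
```

>>> carry_out(twist=[[0,0,5],[0,0,10],[0,0,15],[0,0,20],[0,0,24],[0,0,28]], dp=[[0,0,0],[0,0,0],[0,0,0.5],[0,0,0.5],[0,0,0.5],[0,0,0.5]], claw=[0.9,0.9,0.9,0.9,0.9,0.9])

```text
t: 14.82
position: [563.8, 23.5, 183.6]
tool_rot: [0.001, 0.399, 0.917, 0.001]
wrist_force: [-0.9, -0.9, 5.7]
width: 21.9
grasp_force: 68.4
```

```bash
python3 st.py
```

```text
14.82 [563.8  23.5 183.6] q6 49.4 yaw -47.0 w 21.9 68.4 F [-0.9 -0.9  5.7] M [-0.068  0.205  0.068] tau6 -1.248
```

>>> carry_out(twist=[[0,0,5],[0,0,10],[0,0,15],[0,0,20],[0,0,24],[0,0,28]], dp=[[0,0,0],[0,0,0],[0,0,0.5],[0,0,0.5],[0,0,0.5],[0,0,0.5]], claw=[0.9,0.9,0.9,0.9,0.9,0.9])

```text
t: 15.32
position: [563.7, 23.5, 183.0]
tool_rot: [0.001, 0.609, 0.793, 0.001]
wrist_force: [-0.6, -0.9, 5.0]
width: 22.0
grasp_force: 68.4
```

```bash
python3 st.py
```

```text
15.32 [563.7  23.5 183. ] q6 77.4 yaw -75.0 w 22.0 68.4 F [-0.6 -0.9  5. ] M [-0.074  0.23   0.08 ] tau6 -1.248
```

>>> carry_out(twist=[[0,0,5],[0,0,10],[0,0,15],[0,0,20],[0,0,24],[0,0,28]], dp=[[0,0,0],[0,0,0],[0,0,0.5],[0,0,0.5],[0,0,0.5],[0,0,0.5]], claw=[0.9,0.9,0.9,0.9,0.9,0.9])

```text
t: 15.82
position: [563.7, 23.5, 182.4]
tool_rot: [0.001, 0.783, 0.622, 0.001]
wrist_force: [-0.6, 0.3, 5.1]
width: 22.1
grasp_force: 68.4
```

```bash
python3 st.py
```

```text
15.82 [563.7  23.5 182.4] q6 105.4 yaw -103.0 w 22.1 68.4 F [-0.6  0.3  5.1] M [-0.025  0.187  0.113] tau6 -1.247
```

>>> carry_out(twist=[[0,0,5],[0,0,10],[0,0,15],[0,0,20],[0,0,24],[0,0,28]], dp=[[0,0,0],[0,0,0],[0,0,0.5],[0,0,0.5],[0,0,0.5],[0,0,0.5]], claw=[0.9,0.9,0.9,0.9,0.9,0.9])

```text
t: 16.32
position: [563.7, 23.5, 182.1]
tool_rot: [0.001, 0.91, 0.415, 0.001]
wrist_force: [-1.2, -0.2, 6.2]
width: 22.2
grasp_force: 68.5
```

```bash
python3 st.py
```

```text
16.32 [563.7  23.5 182.1] q6 133.4 yaw -131.0 w 22.2 68.5 F [-1.2 -0.2  6.2] M [-0.014  0.341  0.226] tau6 -1.087
```

The moment rose to 0.23 N m, so the foot has met the lid. Fine steps now.

>>> carry_out(twist=[[0,0,4],[0,0,8]], dp=[[0,0,0],[0,0,0]], claw=[0.9,0.9])

```text
t: 16.48
position: [563.7, 23.5, 182.1]
tool_rot: [0.0, 0.937, 0.35, 0.001]
wrist_force: [-1.6, 0.2, 5.6]
width: 22.3
grasp_force: 68.5
```

```bash
python3 st.py
```

```text
16.48 [563.7  23.5 182.1] q6 141.4 yaw -139.0 w 22.3 68.5 F [-1.6  0.2  5.6] M [-0.002  0.399  0.331] tau6 -1.067
```

>>> carry_out(twist=[[0,0,4],[0,0,8]], dp=[[0,0,0],[0,0,0]], claw=[0.9,0.9])

```text
t: 16.65
position: [563.6, 23.6, 182.1]
tool_rot: [0.0, 0.959, 0.284, 0.001]
wrist_force: [-2.4, 0.2, 5.3]
width: 22.2
grasp_force: 68.4
```

```bash
python3 st.py
```

```text
16.65 [563.6  23.6 182.1] q6 149.4 yaw -147.0 w 22.2 68.4 F [-2.4  0.2  5.3] M [0.03  0.342 0.41 ] tau6 -0.988
```

>>> carry_out(twist=[[0,0,3],[0,0,3]], dp=[[0,0,0],[0,0,0]], claw=[0.9,0.9])

```text
t: 16.82
position: [563.6, 23.6, 182.0]
tool_rot: [0.0, 0.966, 0.259, 0.001]
wrist_force: [-1.8, 0.2, 5.7]
width: 22.1
grasp_force: 68.5
```

```bash
python3 st.py
```

```text
16.82 [563.6  23.6 182. ] q6 152.4 yaw -150.0 w 22.1 68.5 F [-1.8  0.2  5.7] M [0.031 0.405 0.225] tau6 1.177
```

>>> carry_out(twist=[[0,0,0],[0,0,0],[0,0,0],[0,0,0],[0,0,0],[0,0,0],[0,0,0],[0,0,0]], dp=[[0,0,0],[0,0,0],[0,0,0],[0,0,-20],[0,0,-50],[0,0,-80],[0,0,-100],[0,0,-100]], claw=[0.4,0.3,0.3,0.3,0.3,0.3,0.3,0.3])

```text
t: 17.48
position: [564.0, 23.5, 284.8]
tool_rot: [0.001, 0.965, 0.261, 0.003]
wrist_force: [-0.6, -0.6, 0.5]
width: 59.6
grasp_force: 0.0
```

```bash
python3 st.py; python3 - <<'E'
from h import *
from cell import r
c=r.capture("wrist"); np.savez("w6.npz",**c); cv2.imwrite("pics/w6.png",c["pixels"][:,:,::-1])
E
```

```text
17.48 [564.   23.5 284.8] q6 152.2 yaw -149.8 w 59.6 0.0 F [-0.6 -0.6  0.5] M [ 0.021 -0.04  -0.018] tau6 0.002
```

View pics/w6.png

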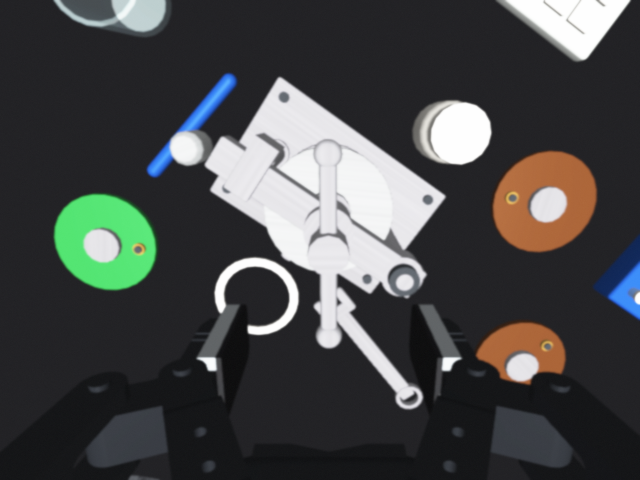

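The bar is still along the fingers' line, so the hub did not slip. The bridge is still in its hook, at (250,165) in this view, and everything else is where it was. The handle turned about 0.5 rad past contact, roughly 50 N.

```bash
python3 -c "
from cell import r
print(r.finish_job())"
```

```text
the job is handed in; nothing more can be done
None
```

The bridge is fully home in its hook and the lid is clamped at about 50 N, estimated from turning moment and angle past contact; the other things on the bench weren't moved, and the job was handed in at about 17.5 s.

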